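# Lock the bare winch drum with its rope clamp up

## Task

The winch on the counter is about to get a new rope, and its clutch has been left parked in free. Turn the bare drum by hand until its rope clamp points straight up, then lift the sprung clutch knob out of its shallow notch, turn it a quarter turn and let it drop into the deep slot, and ease the drum round until the clutch dog clicks fully home, with the clamp as near upright as the clutch teeth allow. Work gently - do not wrench the knob against its notches or heave on the drum once the dog has caught - let go, and leave the other things on the counter as they are.

Things in the scene. Friction and masses are not known exactly. Their poses are not given: they have to be found in the camera images.
- flange_axle (a point): The drum's axle at mid-thickness of the flange nearest the gearbox, 68 mm above the counter; fixed to the winch: y along the axle towards gearbox and motor, z up. The flange is a plain steel disc, 110 mm diameter, 8 mm thick, with 45 mm of free space on the gearbox side and 90 mm on the barrel side (barrel 40 mm diameter). Its rim can be pinched from above and carried round in an arc.
- rope_clamp (a point): The outer edge of the rope clamp, a dark 26 x 13 x 14 mm saddle with two nuts on the outer face of the other flange (the one at the pedestal bearing), 49 mm from the axle. It turns with the drum.
- drum (a joint): Angle of the drum, rad: 0 when the rope clamp points straight up, positive when it leans towards the x axis of flange_axle (starts 0.75 to 1.2). In free the drum turns with a light drag (about 0.15 N m) and stays where it is left. One gap of the clutch ring always comes under the dog within 10 degrees of upright; once locked the drum still has about 3 degrees of play either way.
- knob_grip (a point): Centre of the grip of the clutch knob on top of the gearbox, 89 mm along the axle from flange_axle, 162 mm above the counter when parked: a black plastic bar 46 x 14 x 20 mm (long side along its x axis, z up) on a thin steel rod, 12 mm clear of the collar. Pinch it across the 14 mm; there is free air all round. The point moves and turns with the knob.
- knob (a joint): Angle of the knob about the vertical, rad, positive anticlockwise from above. 0: parked in the shallow notch (bar square to the axle), drum free. +1.57 or -1.57: over the deep slot (bar along the axle); a quarter turn either way does. Each notch has about 0.08 rad of play either way and holds the knob against turning until it is lifted.
- plunger (a joint): Height of the sprung plunger with knob and dog, m. 0: parked. The knob must be lifted 3.5 mm to turn; hard stop at +8 mm. The spring pulls down with 7 N when parked, 10 N at the stop. In the deep slot it falls to about -3 mm if the dog stands on top of a tooth (drum still turns) and to -8.5 mm when the dog is fully home between two teeth (drum locked).
- dog: The clutch dog, a 6 mm round-ended steel pin under the plunger, inside the gearbox, above a toothed ring on the drum shaft: 18 teeth, 20 degrees apart. Where the gaps stand relative to the rope clamp is unknown, differs each time and can only be felt: with the dog sprung down on the ring, turn the drum slowly, at most 20 degrees, until it clicks and the drum stops dead.
- knob_key: The steel key (5 mm thick, 28 mm long) under the knob. It lies in the castellated aluminium collar, 28 mm square, on the gearbox: deep slot along the axle, shallow notch (3.5 mm deep) across it.
- spanner: Bystander: open spanner 190 mm long, lying before the winch.
- screwdriver: Bystander: screwdriver 200 mm long, lying behind the winch.
- rope_hook: Bystander: steel rope hook about 110 mm long, before the winch.
- shackle: Bystander: small steel shackle about 60 mm, before the winch.
- padlock: Bystander: brass padlock about 80 mm long, lying flat.
- tape_measure: Bystander: black tape measure about 70 mm.
- bolt_carton: Bystander: cardboard carton 60 x 105 x 48 mm, behind the winch.

How it is judged:
By the outcome, as a careful person would: the job done as asked, in the order asked, and still so for the second after the job is handed in, with the robot touching nothing.
It also fails if it takes over 72 s, if anything falls off the work surface, if the arm or the gripper's body presses on something with over 40 N, if the wrist force passes 120 N, or if a joint passes its speed limit or range.

## Robot

A 6-joint arm with a two-finger parallel gripper is mounted at the origin on the work surface. World frame = base frame: x ahead of the robot, y to its left, z up, the work surface at z = 0. Lengths are in mm, angles in rad, forces in N, time in s.
With the tool pointing down it reaches from about 300 to 775 mm from the base axis. Payload 14.6 kg.
Tool frame: the origin (TCP) lies at the very end of the fingers, on their centre line; the grasp point (between the pads) lies manip.grip_depth behind it (manip.grip_depth is the distance from the TCP to the grasp point, in mm); x points along the fingers, z is the direction in which the jaws open and shut, and the axes are right-handed (so a half turn about x gives the same grasp; the last joint's range is limited). The gripper opens to 94 mm and grips with 3 to 60 N. Pads are 16 mm wide; open, the fingers measure 119 mm over their backs; the gripper's body (75 mm by 177 mm) begins 78 mm behind the grasp point.
Start: joints at [-1.276, 0.3, 1.521, -0, 1.321, -0.067], TCP at [194.67, -514.386, 205.446] pointing down, gripper open.
Joint ranges: [-3.03, 3.03], [-0.79, 2.21], [0.23, 2.52], [-1.04, 4.18], [0, 3.07], [-2.55, 2.55]. Speed limits (rad/s): [2.22, 2.22, 2.57, 3.14, 3.14, 3.14].

## Interface

Orientations are given as [roll, pitch, yaw] about the fixed x, y, z axes, in that order (R = Rz(yaw) Ry(pitch) Rx(roll)).
In Python, from cell import manip gives the robot as it stands.
- The arm moves only by the tool step_arm, never from a script. Its argument "commands" is one flat list of numbers, 7 for each row, row after row: the shift along the tool's x, y, z in m, then the turn, a rotation vector about the tool's x, y, z in degrees, then the finger opening in m, from 0 to 0.094. A call has 1 to 5 rows; each row shifts and turns the commanded pose from where the row before left it, along the tool's axes as they then stand; what a row does not reach is not made up. A row lasts 1/8 s, in which the tool goes at most 62.5 mm and 10.7 degrees, less where a joint would pass 70% of its speed; a pose out of reach is approached as far as the arm can. A call with a gripper value outside its range is refused whole. The fingers move at their own pace and stop on an object; "squeeze" is the grip in N (left out, the last holds). Time passes only in rows, so rows that do not move let the fingers close. It gives the time, the measured TCP pose, the force and the opening at its end, in the units of the state.
- manip.read_state(): the state, without advancing time (a new reading comes with each control period).
- manip.camera(name): name is "scene" or "top" or "wrist"; returns the picture (480x640x3 uint8, red, green, blue); there is no depth.
- manip.camera_model(name): a dict with "intrinsics" (3x3 intrinsics, pixels), "origin" and "orientation" of the camera in the world; the wrist camera has in their place "tool_from_camera" (4x4, takes a point from camera to tool coordinates, whose origin is the TCP and whose axes are the tool frame's). Camera axes: x right, y up, looking along -z (the intrinsics and any distortion apply to the point x, -y, -z); pixel columns grow to the right and rows downward; lengths in mm; the calibration is good to about 2 mm. A picture is of the moment at which its call begins: read the wrist's pose just before it. camera_model takes no time and is no camera call.
- manip.sign_off(): hands the job in, once; it reports no verdict.
Trained networks look in the newest picture that a camera, given by its name, has taken for a name from the list of things; names that differ only in an ending like _2 or _b are one class to them, and where a whole thing is asked for, a point or a joint stands for the part that bears it (a point fixed in the world has none). Each returns a list of dicts, best first, with "score" (0 to 1); they miss things now and then, are a little off and sometimes report something else, mostly with a low value. They report only what shows in the picture. A call takes as long as a camera call.
- manip.find_in(thing, camera): "centre" ([row, column] in pixels, amid what is visible of it).
- manip.outline_of(thing, camera): "pixels" (480x640 bool, what is visible of it) and "centre" ([row, column] in pixels, amid what is visible of it).
The state is a dict: "clock": time; "joints": joint angles; "qd": joint speeds; "effort": joint torques, N m; "eef_pos": TCP position; "eef_rot": TCP orientation; "wrist_force": force on the tool from outside, world axes, zero at the start; "moment": the same for the moment, N m; "finger_gap": finger opening in mm.
Only numpy, scipy, OpenCV 4.12 (cv2) and the standard library are available. Lean on these libraries where they do the work, as an engineer would, in place of code of your own. Each camera call takes 0.05 s, during which the arm holds its last target. There are 200 camera calls.

## Working session

There is one attempt and no reset: what is moved stays moved. The work goes in short steps, Python scripts to look and compute and a tool call to move; the robot and the scene stay as the last step left them, time stands still between calls to the robot, and variables do not carry over. Pictures are saved under pics/ and viewed, about 8 in all and at most 12, crops included, and the job is handed in when it is done.

Besides the shell and the picture viewer there is one more tool, called after ">>>" as name(argument=value, ...) on one line, values as JSON. step_arm: Moves the arm, as the interface text tells. Its arguments: {"type":"object","properties":{"commands":{"type":"array"},"squeeze":{"type":"number"}},"required":["commands"]}

```bash
ls; mkdir -p pics; cat > h.py <<'E'
from cell import manip
import numpy as np, cv2
from scipy.spatial.transform import Rotation as R
def tool():
    s=manip.read_state(); T=np.eye(4)
    T[:3,:3]=R.from_euler('xyz',s['eef_rot']).as_matrix(); T[:3,3]=s['eef_pos']; return T
def cam(n):
    m=manip.camera_model(n); K=np.array(m['intrinsics'])
    if 'tool_from_camera' in m: T=tool()@np.array(m['tool_from_camera'])
    else:
        T=np.eye(4); o=np.array(m['orientation']); T[:3,:3]=o if o.shape==(3,3) else R.from_euler('xyz',o).as_matrix(); T[:3,3]=m['origin']
    return K,T,m
def ray(c,rc):
    K,T,m=c; d=np.linalg.inv(K)@[rc[1],rc[0],1]; d=T[:3,:3]@[d[0],-d[1],-1]; return T[:3,3],d
def atz(c,rc,z):
    o,d=ray(c,rc); return o+d*(z-o[2])/d[2]
def proj(c,p):
    K,T,m=c; q=T[:3,:3].T@(np.array(p)-T[:3,3]); u=K@[q[0],-q[1],-q[2]]; return (u[1]/u[2],u[0]/u[2])
def save(n,im): cv2.imwrite('pics/'+n,im[:,:,::-1])
E
python3 - <<'E'
from h import *
print(manip.read_state(), manip.grip_depth)
for n in('scene','top','wrist'):
    print(n,manip.camera_model(n))
ims=[]
for n in('scene','top'):
    im=manip.camera(n); save(n+'0.png',im); c=cam(n)
    for t in ('knob_grip','rope_clamp','drum','knob_key','flange_axle'):
        print(n,t,[(np.round(r['centre']),round(r['score'],2),np.round(atz(c,r['centre'],100))) for r in manip.find_in(t,n)[:2]])
E
```

```text
pics
{'clock': 0.0, 'joints': array([-1.27558544e+00,  3.00448169e-01,  1.52159693e+00, -2.18026946e-05,
        1.32070037e+00, -6.65601526e-02]), 'qd': array([ 4.96516150e-05,  1.28850639e-03, -2.36680985e-03, -1.67303843e-03,
        2.50494211e-04, -7.42165496e-04]), 'effort': array([-2.76929022e-03, -5.31802976e+01, -3.52739382e+01,  7.07623176e-02,
        2.43918254e-02, -8.99471388e-05]), 'eef_pos': array([ 194.59583777, -514.13577501,  204.89220716]), 'eef_rot': array([3.0933493 , 1.56964332, 1.88432943]), 'wrist_force': array([-0.01034646, -0.27032649,  0.10010864]), 'moment': array([ 0.01763784, -0.04930811, -0.02377709]), 'finger_gap': 93.76808282988699} 18.8
scene {'intrinsics': array([[528.84271915,   0.        , 325.30139477],
       [  0.        , 528.84271915, 244.91407466],
       [  0.        ,   0.        ,   1.        ]]), 'origin': array([1054.27815966,  265.71692303, 1049.91063177]), 'orientation': array([0.57429583, 0.00569498, 1.98047755])}
top {'intrinsics': array([[440.25397306,   0.        , 314.10950605],
       [  0.        , 440.25397306, 241.09806067],
[... 679 characters left out ...]
000000e+00,
         1.00000000e+00]])}
scene knob_grip [(array([265., 362.]), 0.73, array([508., 105., 100.]))]
scene rope_clamp [(array([274., 291.]), 0.65, array([587., -21., 100.]))]
scene drum [(array([268., 288.]), 0.77, array([575., -34., 100.]))]
scene knob_key []
scene flange_axle [(array([296., 343.]), 0.67, array([591.,  97., 100.]))]
top knob_grip [(array([227., 284.]), 0.51, array([556., 112., 100.]))]
top rope_clamp [(array([229., 338.]), 0.7, array([552., -40., 100.]))]
top drum [(array([230., 337.]), 0.76, array([548., -37., 100.]))]
top knob_key []
top flange_axle [(array([236., 302.]), 0.77, array([529.,  61., 100.])), (array([287., 278.]), 0.24, array([386., 126., 100.]))]
```

```bash
python3 - <<'E'
import cv2,numpy as np
a=cv2.imread('pics/scene0.png')[150:390,200:520]; b=cv2.imread('pics/top0.png')[140:320,200:440]
cv2.imwrite('pics/v1.png',cv2.resize(a,(800,600),interpolation=cv2.INTER_CUBIC))
cv2.imwrite('pics/v2.png',cv2.resize(b,(800,600),interpolation=cv2.INTER_CUBIC))
E
```

```text
(no output)
```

View pics/v1.png

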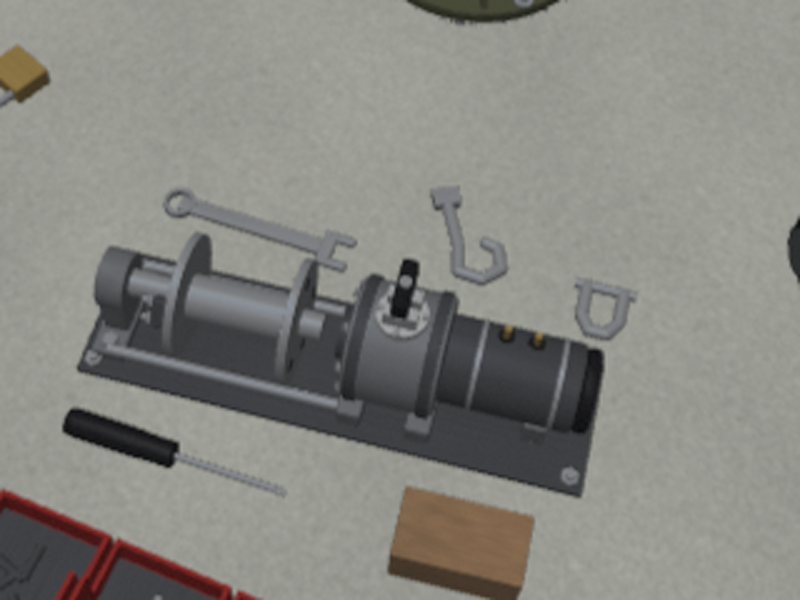

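View pics/v2.png

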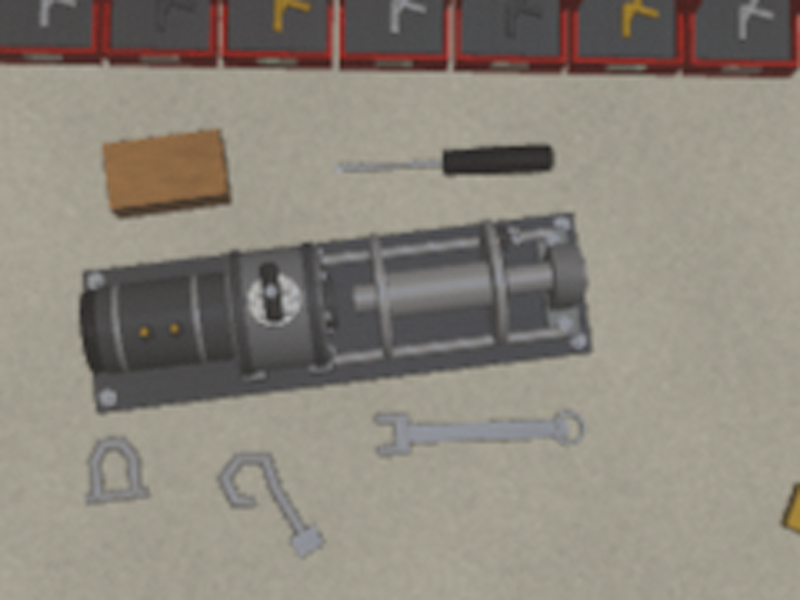

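The winch lies with the axle roughly along world y (gearbox at +y). In the top view the knob is at about pixel (228,282), the near flange at (229,315), and the clamp leans to +x. I'll work out the geometry next.

```bash
cat >> h.py <<'E'
def plan(p,A,n=None):
    """target TCP p, target rotation A -> rows in tool axes (m,deg), constant relative step"""
    T=tool(); Rr=T[:3,:3].T@A; rv=np.degrees(R.from_matrix(Rr).as_rotvec()); d=T[:3,:3].T@(np.array(p)-T[:3,3])
    print('total shift tool mm',d.round(1),'rotvec deg',rv.round(2)); return d,rv
E
python3 - <<'E'
from h import *
c=cam('top'); im=manip.camera('top')
V=lambda u,v:(140+.3*v,200+.3*u)
print('tool axes\n',tool()[:3,:3].round(3))
print('base', [atz(c,V(*p),6).round(0) for p in((98,412),(590,350),(573,213))])
print('fl1',atz(c,V(382,296),68).round(1),'fl2',atz(c,V(497,283),68).round(1))
print('flrims',[atz(c,V(*p),68).round(1) for p in((377,237),(389,354),(490,223),(504,345))])
print('knob',atz(c,V(272,292),172).round(1), atz(c,V(268,268),172).round(1),atz(c,V(276,318),172).round(1))
for t,z in (('knob',172),('drum',68),('rope_clamp',90)):
  for n in('top','scene'):
    if n=='scene': manip.camera('scene')
    else: manip.camera('top')
    cc=cam(n)
    for r in manip.outline_of(t,n)[:1]:
        ys,xs=np.nonzero(r['pixels']); print(t,n,r['score'],r['centre'],ys.min(),ys.max(),xs.min(),xs.max(),atz(cc,r['centre'],z).round(1))
E
```

```text
tool axes
 [[ 0.     0.935  0.354]
 [-0.     0.354 -0.935]
 [-1.     0.     0.   ]]
base [array([456., 278.,   6.]), array([ 519., -163.,    6.]), array([ 644., -148.,    6.])]
fl1 [555.7  26.4  68. ] fl2 [568.7 -72.8  68. ]
flrims [array([607.3,  31.5,  68. ]), array([505.5,  19.7,  68. ]), array([621.3, -66.5,  68. ]), array([514.9, -79.1,  68. ])]
knob [542.4 114.8 172. ] [561.6 118.4 172. ] [521.8 111.1 172. ]
knob top 0.62 [227.7, 278.7] 220 236 278 284 [542.  122.4 172. ]
knob scene 0.45 [263.6, 360.1] 254 276 356 367 [548.1 113.8 172. ]
drum top 0.91 [229.1, 338.0] 207 246 307 365 [556.  -40.9  68. ]
drum scene 0.73 [268.6, 289.1] 243 303 251 330 [560.1 -39.8  68. ]
rope_clamp top 0.67 [228.6, 340.3] 206 247 306 365 [554.3 -46.   90. ]
rope_clamp scene 0.89 [274.9, 288.2] 244 303 251 329 [585.7 -28.1  90. ]
```

>>> step_arm(commands=[-0.03,0,0,6.3,0,0,0.04,-0.03,0,0,6.3,0,0,0.04,0,0.0333,-0.0372,0,0,0,0.04,0,0.0333,-0.0372,0,0,0,0.04,0,0.0333,-0.0372,0,0,0,0.04])

```text
clock: 1.88
eef_pos: [278.4, -388.5, 265.5]
eef_rot: [0.642, 1.571, -0.787]
wrist_force: [0.0, -0.9, -0.8]
finger_gap: 47.3
```

>>> step_arm(commands=[0,0.0333,-0.0372,0,0,0,0.04,0,0.0333,-0.0372,0,0,0,0.04,0,0.0333,-0.0372,0,0,0,0.04,0,0.0333,-0.0372,0,0,0,0.04,0,0.0333,-0.0372,0,0,0,0.04])

```text
clock: 2.5
eef_pos: [417.0, -180.6, 265.6]
eef_rot: [0.859, 1.57, -0.57]
wrist_force: [0.7, -0.7, -0.2]
finger_gap: 39.9
```

>>> step_arm(commands=[0,0.0333,-0.0372,0,0,0,0.04,0,0.0333,-0.0372,0,0,0,0.04,0,0.0333,-0.0372,0,0,0,0.04,0,0.0333,-0.0372,0,0,0,0.04,0,0.0333,-0.0372,0,0,0,0.04])

```text
clock: 3.12
eef_pos: [555.6, 27.1, 265.5]
eef_rot: [1.394, 1.571, -0.035]
wrist_force: [0.3, -0.3, -0.4]
finger_gap: 40.1
```

```bash
python3 - <<'E'
from h import *
s=manip.read_state(); print(s['eef_pos'],s['joints'],s['clock']); print(tool()[:3,:3].round(3))
c=cam('wrist'); im=manip.camera('wrist')
for t in ('knob_grip','rope_clamp','drum','knob'):
    print(t,[(np.round(r['centre']),round(r['score'],2)) for r in manip.find_in(t,'wrist')[:2]])
save('w1.png',im)
E
```

```text
[555.57617446  27.12265694 265.53430163] [-1.70640170e-02  2.75441384e-01  1.41322406e+00 -5.17408273e-06
  1.45264352e+00  1.41179510e+00] 3.125
[[ 0.     0.99   0.141]
 [-0.     0.141 -0.99 ]
 [-1.     0.     0.   ]]
knob_grip [(array([229., 216.]), 0.95)]
rope_clamp [(array([205., 394.]), 0.55)]
drum [(array([208., 392.]), 0.84)]
knob [(array([208., 393.]), 0.7), (array([234., 220.]), 0.6)]
```

View pics/w1.png

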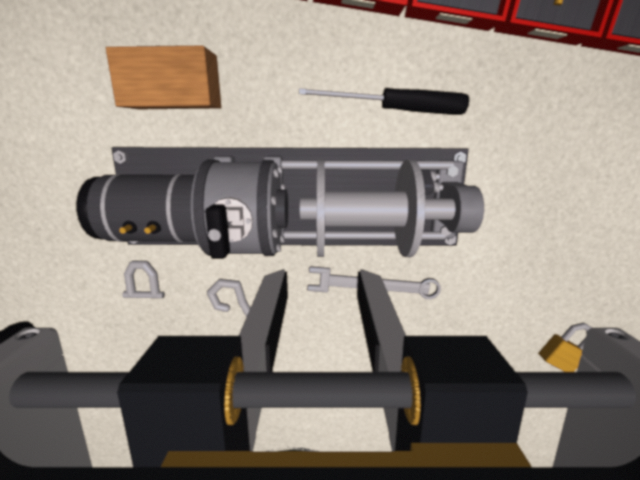

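Flange 1 (col 320) sits right on the gripper's centre line. The knob is at about (215,230). The clamp is a dark patch behind flange 2, near (437,183). Next I'll zoom in on the clamp and compute its angle.

```bash
cat >> h.py <<'E'
AX=np.array([555.7,26.4,68.]); yh=np.array([-.141,.99,0]); xh=np.array([.99,.141,0])
def clamp(c,rc,off=-111):
    o,d=ray(c,rc); t=((AX+off*yh-o)@yh)/(d@yh); q=o+t*d-AX
    return q@xh,q[2],np.degrees(np.arctan2(q@xh,q[2])),np.hypot(q@xh,q[2])
E
python3 - <<'E'
from h import *
im=cv2.imread('pics/w1.png')[140:270,290:490]
cv2.imwrite('pics/v3.png',cv2.resize(im,(800,520),interpolation=cv2.INTER_CUBIC))
E
```

```text
(no output)
```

View pics/v3.png

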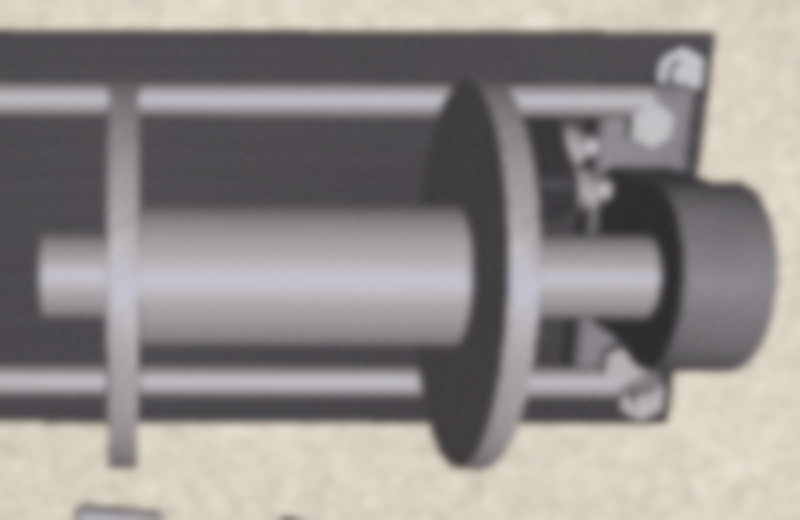

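```bash
python3 - <<'E'
from h import *
c=cam('wrist'); print(proj(c,AX+[0,0,55]))
for off in (-112,-118,-122):
  for p in((588,150),(598,188),(593,169)): print(off,p,np.round(clamp(c,(140+p[1]/4,290+p[0]/4),off),1))
# silhouettes of flange1 in camera plane: fit axle x,z given radius 55
from scipy.optimize import least_squares
def sil(x,z):
    a=np.radians(np.arange(0,360,1)); r=[proj(c,AX+x*xh+[0,0,z]+55*(np.cos(t)*xh+np.sin(t)*np.array([0,0,1])))[0] for t in a]; return min(r),max(r)
print(sil(0,0)); s=least_squares(lambda v:np.array(sil(*v))-[140+88/4,140+466/4],[0.,0.],diff_step=.1); print(s.x)
E
```

```text
(np.float64(220.55381727581454), np.float64(320.19935901075036))
-112 (588, 150) [41.3 49.8 39.7 64.7]
-112 (598, 188) [33.7 59.3 29.6 68.2]
-112 (593, 169) [37.5 54.6 34.4 66.2]
-118 (588, 150) [39.1 32.2 50.5 50.6]
-118 (598, 188) [31.  42.2 36.3 52.3]
-118 (593, 169) [35.  37.2 43.2 51.1]
-122 (588, 150) [37.6 20.4 61.5 42.8]
-122 (598, 188) [29.2 30.8 43.5 42.4]
-122 (593, 169) [33.3 25.6 52.4 42.1]
(np.float64(158.73936641488106), np.float64(257.00055899117797))
[ -4.6971326  -14.10248965]
```

>>> step_arm(commands=[0.00075,0.0172,0,0,0,-5,0.04,0.00075,0.0172,0,0,0,-5,0.04,0.00075,0.0172,0,0,0,-5,0.04,0.00075,0.0172,0,0,0,-5,0.04,0.00075,0.0172,0,0,0,-5,0.04])

```text
clock: 4.0
eef_pos: [637.6, 35.9, 247.6]
eef_rot: [-1.571, 1.133, -3.002]
wrist_force: [-0.3, -0.1, -0.3]
finger_gap: 39.8
```

>>> step_arm(commands=[0.04,0,0,0,0,0,0.04,0.04,0,0,0,0,0,0.04,0.02,0,0,0,0,0,0.04,0,0,0,0,0,0,0.04])

```text
clock: 4.5
eef_pos: [594.7, 30.2, 156.0]
eef_rot: [-1.572, 1.133, -3.002]
wrist_force: [0.5, -0.3, 0.4]
finger_gap: 40.3
```

```bash
cat >> h.py <<'E'
def rel():
    T=tool(); q=T[:3,3]-AX; ax=T[:3,0]
    th=np.degrees(np.arctan2(-ax@xh,-ax[2])); w=T[:3,:3].T@(AX-T[:3,3])
    s=manip.read_state()
    print('clk',s['clock'],'theta',th.round(2),'axle in tool',w.round(1),'gap',round(s['finger_gap'],1),'F',(T[:3,:3].T@s['wrist_force']).round(1),'M',s['moment'].round(2)); return T
E
python3 - <<'E'
from h import *
rel(); print(manip.read_state()['joints'].round(2)); c=cam('wrist');save('w2.png',manip.camera('wrist'))
E
```

```text
clk 4.5 theta 25.11 axle in tool [96.3  1.8 -1.7] gap 40.3 F [-0.6  0.2  0.4] M [ 0.01 -0.21  0.01]
[ 0.01  0.72  1.07 -0.05  1.79  1.44]
```

View pics/w2.png

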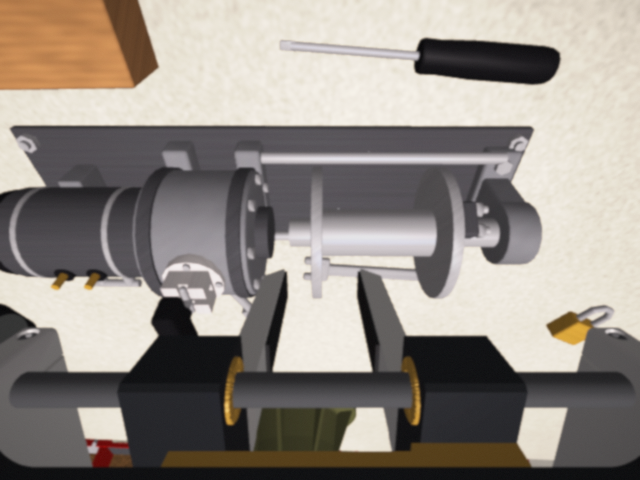

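>>> step_arm(commands=[0.02,0.001,-0.0022,0,0,0,0.04,0.02,0,0,0,0,0,0.04,0.016,0,0,0,0,0,0.04,0.01,0,0,0,0,0,0.04,0,0,0,0,0,0,0.04])

```text
clock: 5.18
eef_pos: [568.5, 29.6, 96.1]
eef_rot: [-1.571, 1.134, -3.0]
wrist_force: [-0.0, -0.5, 0.8]
finger_gap: 40.1
```

>>> step_arm(commands=[0,0,0,0,0,0,0.02,0,0,0,0,0,0,0.0,0,0,0,0,0,0,0.0,0,0,0,0,0,0,0.0], squeeze=12)

```text
clock: 5.68
eef_pos: [568.5, 30.6, 96.3]
eef_rot: [-1.574, 1.135, -3.003]
wrist_force: [-1.8, 7.9, 1.3]
finger_gap: 7.8
```

```bash
python3 - <<'E'
from h import *
rel()
E
```

```text
clk 5.675 theta 24.98 axle in tool [31.2 -0.1  2.4] gap 7.8 F [-0.9 -1.2 -8.1] M [ 1.39  0.07 -0.75]
```

>>> step_arm(commands=[0.0,0,-0.0015,0,0,0,0.0,6e-05,-0.0019,0,0,0,3.5,0.0,6e-05,-0.0019,0,0,0,3.5,0.0,6e-05,-0.0019,0,0,0,3.5,0.0,6e-05,-0.0019,0,0,0,3.5,0.0])

```text
clock: 6.3
eef_pos: [561.6, 29.7, 98.0]
eef_rot: [-1.566, 1.382, -2.995]
wrist_force: [5.7, -3.9, -7.9]
finger_gap: 8.0
```

```bash
python3 - <<'E'
from h import *
rel()
E
```

```text
clk 6.3 theta 10.82 axle in tool [30.7 -0.6  2.4] gap 8.0 F [6.8 6.5 4.7] M [-0.49 -1.44  0.12]
```

>>> step_arm(commands=[0.0008,-0.0019,0.0005,0,0,3.5,0.0,6e-05,-0.0019,0,0,0,3.5,0.0,6e-05,-0.0019,0,0,0,3.5,0.0,6e-05,-0.0019,0,0,0,3.5,0.0,6e-05,-0.0019,0,0,0,3.5,0.0])

```text
clock: 6.92
eef_pos: [552.3, 28.4, 98.2]
eef_rot: [1.569, 1.454, 0.14]
wrist_force: [7.3, 0.7, -8.8]
finger_gap: 8.2
```

>>> step_arm(commands=[6e-05,-0.0019,0,0,0,3.5,0.0,6e-05,-0.0019,0,0,0,3.5,0.0,6e-05,-0.0019,0,0,0,3.5,0.0,6e-05,-0.0019,0,0,0,3.5,0.0,0,0,0,0,0,0,0.0])

```text
clock: 7.55
eef_pos: [543.8, 27.2, 95.9]
eef_rot: [1.571, 1.214, 0.142]
wrist_force: [1.8, 0.2, -7.7]
finger_gap: 7.9
```

```bash
python3 - <<'E'
from h import *
rel(); im=manip.camera('wrist'); save('w3.png',im)
print(manip.find_in('rope_clamp','wrist'))
cv2.imwrite('pics/v4.png',cv2.resize(im[100:340,330:630,::-1],(750,600),interpolation=cv2.INTER_CUBIC))
E
```

```text
clk 7.55 theta -20.47 axle in tool [30.2  1.2  2.5] gap 7.9 F [ 7.8 -1.   0.1] M [-0.13  0.19 -0.12]
[{'centre': [256.7, 457.2], 'score': 0.74}]
```

View pics/v4.png

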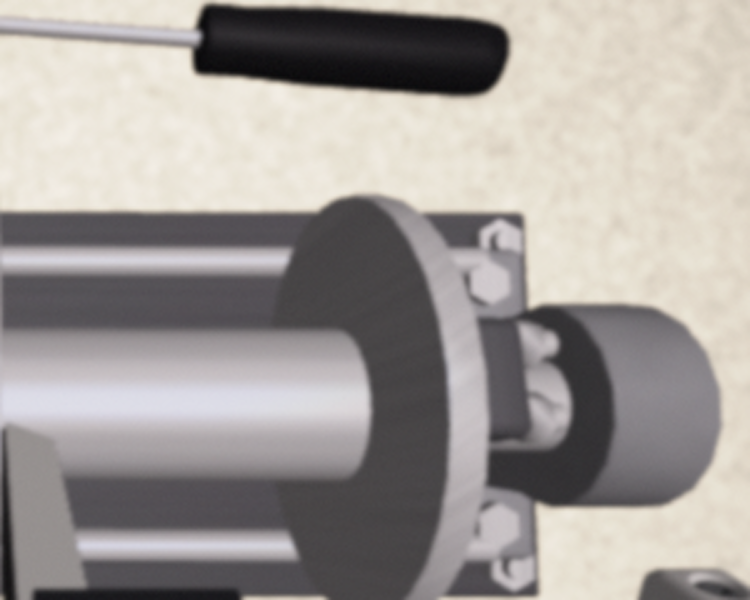

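```bash
cat >> h.py <<'E'
def fit(c,pts):
    # pts: (rc, off, tang) of clamp outer-edge corners; fit angle + small axle shift
    from scipy.optimize import least_squares
    z=np.array([0,0,1.])
    def f(v):
        a=v[0]; r=[]
        for rc,off,tg in pts:
            p=AX+(off+v[3])*yh+v[1]*xh+v[2]*z+49*(np.cos(a)*z+np.sin(a)*xh)+tg*(np.cos(a)*xh-np.sin(a)*z)
            r+=list(np.array(proj(c,p))-rc)
        return r+list(np.array(v[1:3])/2)+[v[3]/3]
    s=least_squares(f,[0,0,0,0]); return np.degrees(s.x[0]),s.x[1:],np.array(s.fun).round(1)
E
python3 - <<'E'
from h import *
c=cam('wrist'); V=lambda u,v:(100+v/2.5,330+u/2.5)
for p in((525,320),(527,438)):print(np.round(clamp(c,V(*p),-118),1))
print(fit(c,[(V(525,320),-118,13),(V(527,438),-118,-13)]))
# sanity: flange 2 top, bearing, flange1 top projections
print([tuple(np.round((np.array(proj(c,AX-100*yh+[0,0,0]+55*(np.cos(t)*xh+np.sin(t)*np.array([0,0,1]))))-[100,330])*2.5)[::-1]) for t in np.radians([0,45,90,135,180])])
E
```

```text
[20.2 39.1 27.4 44. ]
[-5.7 38.1 -8.4 38.5]
(np.float64(3.842040999460989), array([ 3.89254925, -2.65738965,  4.88969283]), array([-0.8, -1.5,  1.3,  1.8,  1.9, -1.3,  1.6]))
[(np.float64(359.0), np.float64(203.0)), (np.float64(440.0), np.float64(236.0)), (np.float64(491.0), np.float64(414.0)), (np.float64(452.0), np.float64(593.0)), (np.float64(371.0), np.float64(620.0))]
```

```bash
cat >> h.py <<'E'
def joint(c,V,inner,outer,clampc,clampoff=-118):
    from scipy.optimize import least_squares
    z=np.array([0,0,1.]); ts=np.radians(np.arange(-30,211,1.))
    def f(v):
        a,dx,dz,dy=v; C=AX+dx*xh+dz*z+dy*yh; r=[]
        for pts,off in((inner,-96),(outer,-104)):
            L=np.array([proj(c,C+off*yh+55*(np.cos(t)*xh+np.sin(t)*z)) for t in ts])
            for p in pts:
                d=L-V(*p); i=np.clip(np.argmin((d**2).sum(1)),1,len(ts)-2); tn=L[i+1]-L[i-1]; tn/=np.hypot(*tn); r.append(d[i]@[-tn[1],tn[0]])
        for p,tg in clampc:
            q=C+clampoff*yh+49*(np.cos(a)*z+np.sin(a)*xh)+tg*(np.cos(a)*xh-np.sin(a)*z); r+=list(np.array(proj(c,q))-V(*p))
        return np.array(r)
    s=least_squares(f,[0.,0,0,0],diff_step=1e-4,x_scale=[.1,1,1,1]); print('clamp deg',np.degrees(s.x[0]).round(2),'dxdzdy',s.x[1:].round(1),'res',s.fun.round(1))
E
python3 - <<'E'
from h import *
c=cam('wrist'); V=lambda u,v:np.array((100+v/2.5,330+u/2.5))
inn=[(415,240),(440,310),(450,400),(440,500),(420,570)]; out=[(440,235),(470,300),(487,390),(487,440),(470,540)]
joint(c,V,inn,out,[((525,320),13),((527,438),-13)])
joint(c,V,inn,out,[((525,320),13),((527,438),-13)],-117)
E
```

```text
clamp deg 5.46 dxdzdy [  2.7 -15.4  -4.6] res [-1.8 -0.8  0.1  0.8 -1.7 -0.1  0.2 -0.2 -0.2 -1.8  0.8  0.3 -0.5  4.2]
clamp deg 5.27 dxdzdy [  2.8 -12.1  -2.8] res [-1.5 -0.7  0.1  0.9 -1.3  0.5  0.6  0.1  0.1 -1.3  0.5 -0.9 -0.   3. ]
```

>>> step_arm(commands=[5e-05,-0.0015,0,0,0,2.75,0.0,5e-05,-0.0015,0,0,0,2.75,0.0,0,0,0,0,0,0,0.0])

```text
clock: 8.02
eef_pos: [541.7, 26.9, 95.0]
eef_rot: [1.571, 1.118, 0.142]
wrist_force: [3.0, 0.5, -6.6]
finger_gap: 8.1
```

```bash
python3 - <<'E'
from h import *
rel(); im=manip.camera('wrist'); save('w4.png',im)
cv2.imwrite('pics/v5.png',cv2.resize(im[100:340,380:580,::-1],(500,600),interpolation=cv2.INTER_CUBIC))
E
```

```text
clk 8.025 theta -25.97 axle in tool [30.3  0.6  2.5] gap 8.1 F [ 7.2 -0.2 -0.1] M [-0.13  0.09 -0.07]
```

View pics/v5.png

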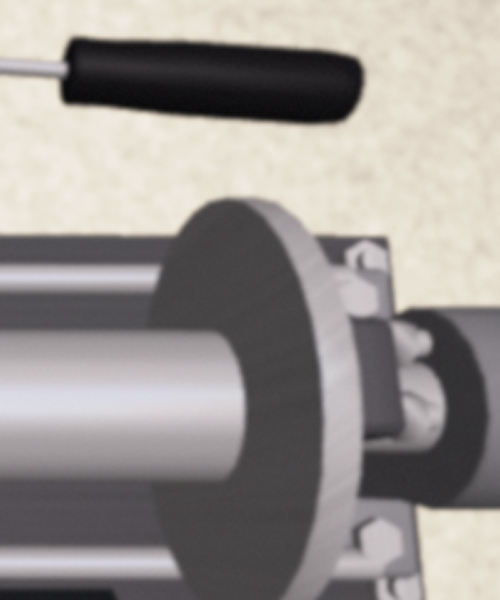

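```bash
python3 - <<'E'
from h import *
c=cam('wrist'); V=lambda u,v:np.array((100+v/2.5,380+u/2.5))
inn=[(286,240),(310,310),(323,400),(315,500),(298,570)]; out=[(345,300),(360,400),(357,470),(340,550)]
for o in(-116,-117,-118): joint(c,V,inn,out,[((395,318),13),((403,436),-13)],o)
# direct: barrel centre vs clamp
print(np.round(clamp(c,V(395,318),-117),1),np.round(clamp(c,V(403,436),-117),1))
E
```

```text
clamp deg 1.06 dxdzdy [ 3.  -5.4  1.1] res [-0.9  0.2  0.   0.5 -1.7  0.1  0.7  0.9 -0.3 -0.3 -1.1  0.6  1.2]
clamp deg 1.52 dxdzdy [ 3.  -9.2 -1. ] res [-1.4  0.   0.   0.5 -1.9 -0.5  0.3  0.6 -0.7  0.2 -0.1 -0.   2.4]
clamp deg 2.01 dxdzdy [  3.1 -13.4  -3.3] res [-2.  -0.1  0.1  0.5 -2.1 -1.   0.   0.3 -1.1  0.6  0.9 -0.7  3.5]
[17.1 41.  22.7 44.5] [ -8.7  39.6 -12.3  40.6]
```

>>> step_arm(commands=[0,-0.0006,0,0,0,1.2,0.0,0,0,0,0,0,0,0.0,0,0,0,0,0,0,0.04,0,0,0,0,0,0,0.04,0,0,0,0,0,0,0.04])

```text
clock: 8.7
eef_pos: [541.2, 26.9, 95.0]
eef_rot: [1.571, 1.096, 0.142]
wrist_force: [0.7, 0.4, 0.0]
finger_gap: 34.8
```

>>> step_arm(commands=[-0.02,0,0,0,0,0,0.04,-0.05,0,0,0,0,0,0.04,-0.05,0,0,0,0,0,0.04,0.0018,0.0235,0,0,0,-9,0.04,0.0018,0.0235,0,0,0,-9,0.04])

```text
clock: 9.32
eef_pos: [531.5, 25.1, 219.5]
eef_rot: [1.56, 1.41, 0.13]
wrist_force: [-0.0, -0.7, 0.3]
finger_gap: 40.2
```

>>> step_arm(commands=[0.0018,0.0235,0,0,0,-9,0.04,0,0,-0.045,0,0,0,0.04,0,0,-0.044,0,0,0,0.04,0,0,0,0,0,0,0.04])

```text
clock: 9.82
eef_pos: [541.3, 119.1, 218.1]
eef_rot: [1.639, 1.568, 0.213]
wrist_force: [-0.0, 0.2, 0.7]
finger_gap: 39.9
```

```bash
python3 - <<'E'
from h import *
T=rel(); print(T.round(3)); c=cam('wrist'); im=manip.camera('wrist'); save('w5.png',im)
KG=AX+89*yh+[0,0,94]; print('expect knob',KG,proj(c,KG+[0,0,10]))
for r in manip.outline_of('knob_grip','wrist')[:1]:
    ys,xs=np.nonzero(r['pixels']); print(r['score'],r['centre'],ys.min(),ys.max(),xs.min(),xs.max())
    print(atz(c,r['centre'],170))
    cs=[np.median(xs[ys==y]) for y in range(ys.min(),ys.max()+1,4)]; print(cs)
cv2.imwrite('pics/v6.png',cv2.resize(im[100:400,160:480,::-1],(640,600),interpolation=cv2.INTER_CUBIC))
E
```

```text
clk 9.825 theta -0.17 axle in tool [150.    0.4  93.8] gap 39.9 F [-0.7 -0.  -0.2] M [-0.01  0.   -0.06]
[[ 3.00000e-03  9.90000e-01  1.45000e-01  5.41279e+02]
 [ 1.00000e-03  1.44000e-01 -9.90000e-01  1.19060e+02]
 [-1.00000e+00  3.00000e-03 -0.00000e+00  2.18057e+02]
 [ 0.00000e+00  0.00000e+00  0.00000e+00  1.00000e+00]]
expect knob [543.151 114.51  162.   ] (np.float64(255.00205172321344), np.float64(327.9243465367183))
0.84 [247.6, 326.3] 215 281 314 334
[547.77523516 116.33702438 170.        ]
[np.float64(325.5), np.float64(324.5), np.float64(324.5), np.float64(324.5), np.float64(324.5), np.float64(324.5), np.float64(324.5), np.float64(324.5), np.float64(324.5), np.float64(324.5), np.float64(325.0), np.float64(325.0), np.float64(325.0), np.float64(325.0), np.float64(325.0), np.float64(325.0), np.float64(325.5)]
```

View pics/v6.png

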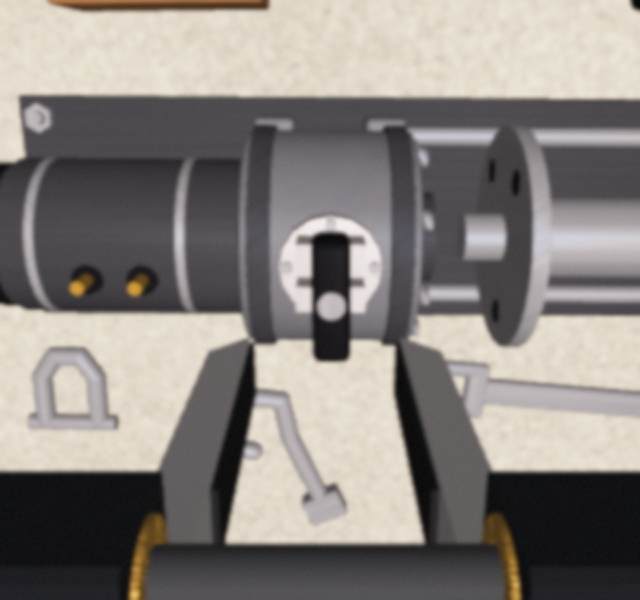

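The silver stud on the knob's centre is at about pixel (253,325), within 2 mm of the predicted spot. The bar is square to the axle, as expected. Descending now.

>>> step_arm(commands=[0.03,0.0015,0.0022,0,0,0,0.04,0.025,0,0,0,0,0,0.04,0.013,0,0,0,0,0,0.04,0,0,0,0,0,0,0.04])

```text
clock: 10.42
eef_pos: [543.7, 114.3, 150.0]
eef_rot: [1.544, 1.568, 0.114]
wrist_force: [0.6, 0.3, 0.5]
finger_gap: 40.0
```

>>> step_arm(commands=[0,0,0,0,0,0,0.02,0,0,0,0,0,0,0.008,0,0,0,0,0,0,0.0,0,0,0,0,0,0,0.0], squeeze=25)

```text
clock: 10.92
eef_pos: [543.8, 116.4, 151.0]
eef_rot: [2.061, 1.565, 0.633]
wrist_force: [-0.8, 10.5, 2.8]
finger_gap: 13.7
```

```bash
python3 - <<'E'
from h import *
T=rel(); print(T[:3,3].round(1))
E
```

```text
clk 10.925 theta -0.27 axle in tool [82.7 -1.4 91. ] gap 13.7 F [ -2.7   0.7 -10.5] M [ 1.95  0.24 -0.  ]
[543.8 116.4 151. ]
```

>>> step_arm(commands=[0,0,-0.0022,0,0,0,0.0,-0.002,0,0,0,0,0,0.0,-0.002,0,0,0,0,0,0.0,-0.0025,0,0,0,0,0,0.0,0,0,0,0,0,0,0.0])

```text
clock: 11.55
eef_pos: [543.4, 117.0, 156.2]
eef_rot: [1.584, 1.568, 0.155]
wrist_force: [4.7, 0.9, -10.5]
finger_gap: 13.6
```

```bash
python3 - <<'E'
from h import *
T=rel(); print(T[:3,3].round(1))
E
```

```text
clk 11.55 theta -0.18 axle in tool [88.2 -0.9 91.4] gap 13.6 F [10.5  4.8 -0.2] M [ 0.16 -1.16 -0.02]
[543.4 117.  156.2]
```

>>> step_arm(commands=[0,0.0008,0,-9,0,0,0.0,0,0,0,-9,0,0,0.0,0,0,0,0,0,0,0.0])

```text
clock: 11.92
eef_pos: [543.7, 116.9, 155.9]
eef_rot: [1.153, 1.569, 0.037]
wrist_force: [0.5, -1.0, -11.2]
finger_gap: 13.9
```

```bash
python3 - <<'E'
from h import *
T=rel(); print(T.round(3))
E
```

```text
clk 11.925 theta -0.09 axle in tool [ 87.9 -29.2  86.5] gap 13.9 F [11.2  0.   1.1] M [-0.23 -0.41  0.  ]
[[ 2.00000e-03  8.98000e-01  4.39000e-01  5.43728e+02]
 [ 0.00000e+00  4.39000e-01 -8.98000e-01  1.16936e+02]
 [-1.00000e+00  1.00000e-03  1.00000e-03  1.55905e+02]
 [ 0.00000e+00  0.00000e+00  0.00000e+00  1.00000e+00]]
```

Turning freely with only a small moment. Another 72° to go.

>>> step_arm(commands=[0,0,0,-9,0,0,0.0,0,0,0,-9,0,0,0.0,0,0,0,-9,0,0,0.0,0,0,0,-9,0,0,0.0,0,0,0,-9,0,0,0.0])

```text
clock: 12.55
eef_pos: [544.0, 116.8, 156.2]
eef_rot: [0.291, 1.568, -0.038]
wrist_force: [3.5, -2.5, -10.8]
finger_gap: 13.9
```

>>> step_arm(commands=[0,0,0,-9,0,0,0.0,0,0,0,-9,0,0,0.0,0,0,0,-9,0,0,0.0,0,0,0,0,0,0,0.0])

```text
clock: 13.05
eef_pos: [544.2, 116.7, 156.3]
eef_rot: [-0.15, 1.568, -0.011]
wrist_force: [4.6, -3.0, -11.0]
finger_gap: 14.0
```

```bash
python3 - <<'E'
from h import *
T=rel(); print(T.round(3))
E
```

```text
clk 13.05 theta -0.17 axle in tool [ 88.4 -91.   -1.4] gap 14.0 F [11.  -3.6  4.1] M [-0.37 -0.88  0.03]
[[ 3.00000e-03 -1.39000e-01  9.90000e-01  5.44202e+02]
 [-0.00000e+00  9.90000e-01  1.39000e-01  1.16749e+02]
 [-1.00000e+00 -0.00000e+00  3.00000e-03  1.56335e+02]
 [ 0.00000e+00  0.00000e+00  0.00000e+00  1.00000e+00]]
```

>>> step_arm(commands=[0.0025,0,0,0,0,0,0.0,0.0025,0,0,0,0,0,0.0,0.0025,0,0,0,0,0,0.0,0,0,0,0,0,0,0.0])

```text
clock: 13.55
eef_pos: [544.2, 116.8, 148.9]
eef_rot: [-0.15, 1.568, -0.011]
wrist_force: [3.7, -3.0, -8.5]
finger_gap: 13.5
```

```bash
python3 - <<'E'
from h import *
T=rel(); print(T[:3,3].round(1))
E
```

```text
clk 13.55 theta -0.18 axle in tool [ 81.  -91.1  -1.4] gap 13.5 F [ 8.5 -3.5  3.2] M [-0.54 -0.69 -0.02]
[544.2 116.8 148.9]
```

>>> step_arm(commands=[0,0,0,0,0,0,0.04,0,0,0,0,0,0,0.04,0,0,0,0,0,0,0.04,-0.02,0,0,0,0,0,0.04,-0.05,0,0,0,0,0,0.04])

```text
clock: 14.18
eef_pos: [543.1, 117.1, 218.5]
eef_rot: [2.928, 1.57, 3.069]
wrist_force: [-0.2, 0.1, 0.9]
finger_gap: 40.2
```

>>> step_arm(commands=[0,0,0,10,0,0,0.04,0,0,0,10,0,0,0.04,0,0,0,10,0,0,0.04,0,0,0,10,0,0,0.04,0,0,0,10,0,0,0.04])

```text
clock: 14.8
eef_pos: [544.0, 117.3, 219.5]
eef_rot: [0.92, 1.567, 0.183]
wrist_force: [-0.9, 0.1, -0.1]
finger_gap: 39.9
```

>>> step_arm(commands=[0,0,0,10,0,0,0.04,0,0,0,10,0,0,0.04,0,0,0,10,0,0,0.04,0,0,0,10,0,0,0.04,0,0,0,0,0,0,0.04])

```text
clock: 15.42
eef_pos: [544.0, 117.2, 219.5]
eef_rot: [1.595, 1.567, 0.167]
wrist_force: [0.1, 0.3, -0.5]
finger_gap: 40.4
```

```bash
python3 - <<'E'
from h import *
T=rel(); print(T[:3,3].round(1)); im=manip.camera('wrist'); save('w6.png',im)
c=cam('wrist')
print(manip.find_in('knob_grip','wrist')[:1], [(h,np.round(proj(c,AX+89*yh+[0,0,105+h]))) for h in(0,-3,-8.5)])
cv2.imwrite('pics/v7.png',cv2.resize(im[100:400,160:560,::-1],(800,600),interpolation=cv2.INTER_CUBIC))
E
```

```text
clk 15.425 theta -0.21 axle in tool [151.4  -1.9  91.6] gap 40.4 F [ 0.5  0.2 -0.3] M [ 0.03 -0.04 -0.  ]
[544.  117.2 219.5]
[{'centre': [249.1, 324.1], 'score': 0.73}] [(0, array([258., 325.])), (-3, array([257., 325.])), (-8.5, array([254., 325.]))]
```

View pics/v7.png

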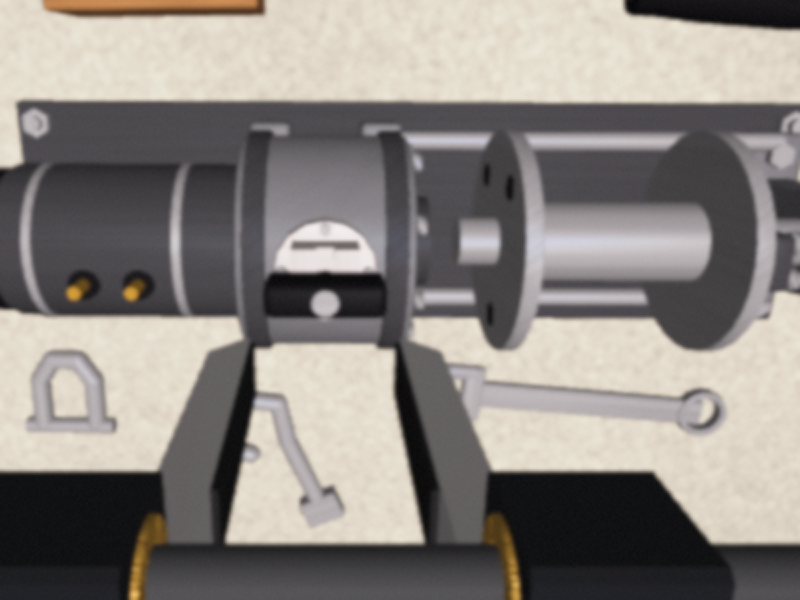

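The bar now lies along the axle. Next I'll check the plunger height from the stud's position, using the parked picture as reference.

```bash
cat > k.py <<'E'
from h import *
K=np.array(manip.camera_model('wrist')['intrinsics']); X=np.array(manip.camera_model('wrist')['tool_from_camera'])
def stud(f,r0,c0):
    g=cv2.imread('pics/'+f,0)[r0-11:r0+12,c0-11:c0+12].astype(float)
    m=(g>110).astype(np.uint8); n,l,st,ce=cv2.connectedComponentsWithStats(m)
    i=l[11,11]; return st[i],(ce[i][1]+r0-11,ce[i][0]+c0-11)
def row(T,z,dx=0): return proj((K,T@X,None),AX+89*yh+dx*xh+[0,0,z-68])
E
python3 - <<'E'
from k import *
T5=np.array([[.003,.990,.145,541.279],[.001,.144,-.990,119.06],[-1,.003,0,218.057],[0,0,0,1]])
T6=tool()
a=stud('w5.png',253,325); b=stud('w6.png',251,322); print(a,b)
# calibrate dx from parked with stud top z 172..175, then solve z now
from scipy.optimize import brentq
for z in(172,174):
    dx=brentq(lambda d:row(T5,z,d)[0]-a[1][0],-15,15); zn=brentq(lambda h:row(T6,z+h,dx)[0]-b[1][0],-30,30); print(z,dx,zn)
E
```

```text
(array([  4,   4,  15,  14, 161], dtype=int32), (np.float64(252.8074534161491), np.float64(325.3354037267081))) (array([  0,   5,  23,  18, 231], dtype=int32), (np.float64(254.68831168831167), np.float64(322.1774891774892)))
172 1.694752167535711 -1.3398275875982806
174 2.413119791305493 -1.371088326501577
```

```bash
python3 - <<'E'
from k import *
from scipy.optimize import brentq
T5=np.array([[.003,.990,.145,541.279],[.001,.144,-.990,119.06],[-1,.003,0,218.057],[0,0,0,1]])
T6=tool()
t=cv2.imread('pics/w5.png',0)[245:262,317:334]
for f in('w5.png','w6.png'):
    g=cv2.imread('pics/'+f,0); print(g[238:270,322 if f=='w6.png' else 325])
    r=cv2.matchTemplate(g[235:275,305:345],t,cv2.TM_CCOEFF_NORMED); _,v,_,l=cv2.minMaxLoc(r); print(v,l[1]+235+8,l[0]+305+8)
dx=1.7
for rr in(251,252,253,254): print(rr,brentq(lambda h:row(T6,172+h,dx)[0]-rr,-30,30))
E
```

```text
[ 33  33  31  31  31  31  34  67 124 168 187 191 192 191 191 191 191 190
 189 188 179 151  99  50  31  27  26  27  26  25  27  26]
0.9999991059303284 253 325
[ 13  10  10  14  18  28  65 122 166 186 192 191 189 189 192 195 196 195
 188 173 148 146 141 128 119 117 115 112 110 106 104 101]
0.8999427556991577 252 322
251 -9.243724867712103
252 -7.048183601686211
253 -4.889372723865304
254 -2.7663781567294206
```

>>> step_arm(commands=[0,-0.0018,0.045,0,0,0,0.04,0,0,0.044,0,0,0,0.04,0.04,0,0,0,0,0,0.04,0.04,0,0,0,0,0,0.04,0.025,0,0,0,0,0,0.04])

```text
clock: 16.15
eef_pos: [554.5, 28.7, 112.5]
eef_rot: [1.74, 1.569, 0.314]
wrist_force: [-0.0, -0.1, 0.4]
finger_gap: 40.2
```

>>> step_arm(commands=[0.015,0,0,0,0,0,0.04,0,0,0,0,0,0,0.03,0,0,0,0,0,0,0.015,0,0,0,0,0,0,0.0,0,0,0,0,0,0,0.0], squeeze=12)

```text
clock: 16.77
eef_pos: [555.6, 28.8, 100.0]
eef_rot: [1.539, 1.566, 0.11]
wrist_force: [-0.8, -1.2, 3.7]
finger_gap: 8.2
```

```bash
python3 - <<'E'
from h import *
T=rel(); print(T[:3,3].round(1))
E
```

```text
clk 16.775 theta -0.27 axle in tool [32.  -0.4  2.4] gap 8.2 F [-3.7 -0.9  1. ] M [-0.03  0.1  -0.03]
[555.6  28.8 100. ]
```

Gripped cleanly. Turning 1° per row to feel for the lock.

>>> step_arm(commands=[0,-0.00055,0,0,0,1,0.0,0,-0.00055,0,0,0,1,0.0,0,0,0,0,0,0,0.0])

```text
clock: 17.15
eef_pos: [554.5, 28.7, 100.0]
eef_rot: [1.567, 1.53, 0.138]
wrist_force: [1.4, 0.4, 5.9]
finger_gap: 7.7
```

```bash
python3 -c "
from h import *
rel()"
```

```text
clk 17.15 theta -2.33 axle in tool [32.  -0.4  2.5] gap 7.7 F [-5.9  1.6 -0.2] M [ 0.12 -0.2  -0.06]
```

>>> step_arm(commands=[0,-0.00055,0,0,0,1,0.0,0,-0.00055,0,0,0,1,0.0,0,0,0,0,0,0,0.0])

```text
clock: 17.52
eef_pos: [553.4, 28.5, 99.9]
eef_rot: [1.568, 1.495, 0.14]
wrist_force: [1.0, 0.7, 5.9]
finger_gap: 7.9
```

```bash
python3 -c "
from h import *
rel()"
```

```text
clk 17.525 theta -4.32 axle in tool [31.9 -0.5  2.4] gap 7.9 F [-5.9  1.5 -0.6] M [ 0.11 -0.32 -0.06]
```

>>> step_arm(commands=[-0.0008,-0.00055,0,0,0,1,0.0,0,-0.00055,0,0,0,1,0.0,0,0,0,0,0,0,0.0])

```text
clock: 17.9
eef_pos: [552.4, 28.4, 99.9]
eef_rot: [1.57, 1.46, 0.141]
wrist_force: [7.5, 1.1, -3.0]
finger_gap: 8.1
```

```bash
python3 -c "
from h import *
rel()"
```

```text
clk 17.9 theta -6.34 axle in tool [32.  -0.6  2.5] gap 8.1 F [3.9 7.2 0. ] M [ 0.12 -1.41 -0.06]
```

>>> step_arm(commands=[0,-0.00055,0,0,0,1,0.0,0,-0.00055,0,0,0,1,0.0,0,0,0,0,0,0,0.0])

```text
clock: 18.27
eef_pos: [551.4, 28.3, 99.9]
eef_rot: [1.57, 1.425, 0.141]
wrist_force: [8.7, 1.4, -3.3]
finger_gap: 8.0
```

```bash
python3 -c "
from h import *
rel(); save('w7.png',manip.camera('wrist')); print(manip.find_in('knob_grip','wrist')[:1]); c=cam('wrist'); print([(h,np.round(proj(c,AX+89*yh+[0,0,105+h]))) for h in(0,-3,-8.5)])"
```

```text
clk 18.275 theta -8.36 axle in tool [32.1 -0.7  2.5] gap 8.0 F [ 4.5  8.3 -0.2] M [ 0.25 -1.44 -0.07]
[{'centre': [310.7, 106.1], 'score': 0.85}]
[(0, array([333.,  81.])), (-3, array([330.,  87.])), (-8.5, array([324.,  97.]))]
```

>>> step_arm(commands=[0,0.0011,0,0,0,-2,0.0,0,0,0,0,0,0,0.0])

```text
clock: 18.62
eef_pos: [551.9, 28.3, 99.9]
eef_rot: [1.57, 1.463, 0.141]
wrist_force: [0.2, 0.2, 3.8]
finger_gap: 8.1
```

```bash
python3 -c "
from k import *
rel(); save('w8.png',manip.camera('wrist')); T=tool(); c=cam('wrist')
im=cv2.imread('pics/w8.png'); cv2.imwrite('pics/v8.png',cv2.resize(im[200:420,0:240],(720,660))[:600])
for h in(0,-3,-8.5): print(h,np.round(row(T,172+h,1.7),1))"
```

```text
clk 18.625 theta -6.19 axle in tool [32.1  0.1  2.5] gap 8.1 F [-3.7  0.6 -0.1] M [-0.08  0.1  -0.09]
0 [335.7  83.5]
-3 [331.9  89.1]
-8.5 [325.3  98.6]
```

View pics/v8.png

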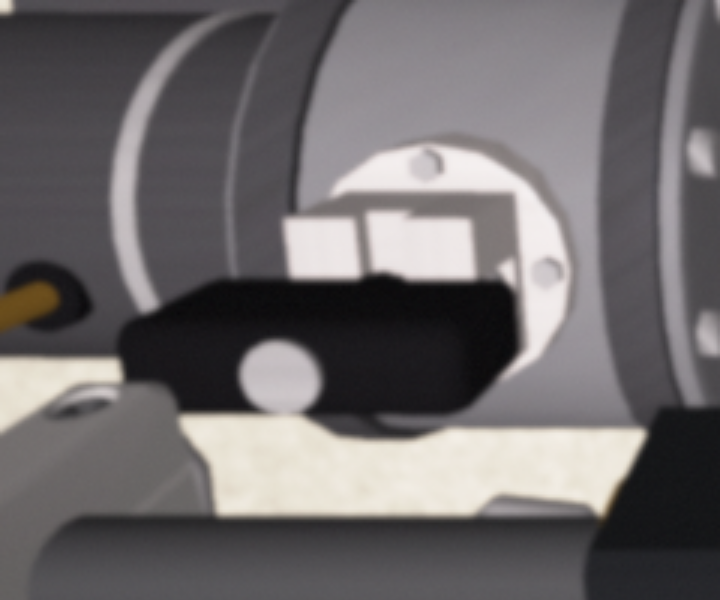

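The stud is at pixel row 326, col 94. The prediction for −8.5 mm is (325,99) and for −3 mm (332,89), so this looks home. Next I'll feel for the stop on the other side.

>>> step_arm(commands=[0.0004,0.0011,0,0,0,-2,0.0,0,0,0,0,0,0,0.0])

```text
clock: 18.92
eef_pos: [553.0, 28.5, 100.0]
eef_rot: [1.57, 1.497, 0.141]
wrist_force: [-1.6, -1.1, 7.5]
finger_gap: 8.2
```

```bash
python3 -c "
from h import *
rel()"
```

```text
clk 18.925 theta -4.21 axle in tool [32.1  0.1  2.5] gap 8.2 F [-7.7 -1.2  0.9] M [-0.11  0.46 -0.12]
```

>>> step_arm(commands=[0,0.0011,0,0,0,-2,0.0,0,0,0,0,0,0,0.0])

```text
clock: 19.18
eef_pos: [554.0, 28.6, 100.0]
eef_rot: [1.57, 1.532, 0.141]
wrist_force: [-3.0, -1.3, 8.4]
finger_gap: 8.1
```

```bash
python3 -c "
from h import *
rel()"
```

```text
clk 19.175 theta -2.2 axle in tool [32.   0.2  2.4] gap 8.1 F [-8.5 -2.9  0.8] M [-0.14  0.69 -0.1 ]
```

>>> step_arm(commands=[0,0.0011,0,0,0,-2,0.0,0,0,0,0,0,0,0.0])

```text
clock: 19.42
eef_pos: [554.5, 28.7, 99.8]
eef_rot: [1.586, 1.569, 0.157]
wrist_force: [-6.4, -0.2, 9.1]
finger_gap: 7.9
```

```bash
python3 -c "
from h import *
rel()"
```

```text
clk 19.425 theta -0.12 axle in tool [31.8  0.8  2.5] gap 7.9 F [-9.1 -6.4 -0.7] M [-0.23  1.23 -0.14]
```

>>> step_arm(commands=[-0.0015,-0.0012,0,0,0,2.2,0.0,0,0,0,0,0,0,0.0,0,0,0,0,0,0,0.0])

```text
clock: 19.8
eef_pos: [552.9, 28.5, 100.0]
eef_rot: [1.577, 1.532, 0.148]
wrist_force: [0.2, -2.6, -16.6]
finger_gap: 8.4
```

```bash
python3 -c "
from h import *
rel(); im=manip.camera('wrist'); save('w9.png',im)
cv2.imwrite('pics/v9.png',cv2.resize(im[100:340,380:580,::-1],(500,600),interpolation=cv2.INTER_CUBIC))"
```

```text
clk 19.8 theta -2.2 axle in tool [32.1  1.2  2.5] gap 8.4 F [16.6 -0.8  2.6] M [-0.59  0.13 -0.07]
```

View pics/v9.png

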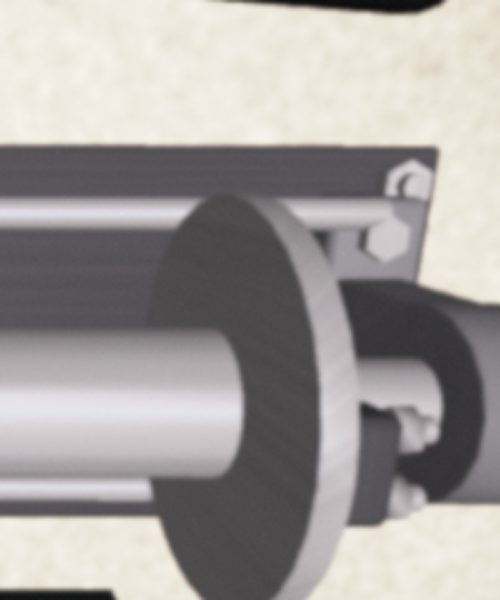

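```bash
python3 - <<'E'
from h import *
c=cam('wrist'); V=lambda u,v:np.array((100+v/2.5,380+u/2.5))
inn=[(283,240),(308,310),(322,400),(315,500),(298,570)]; out=[(300,220),(340,290),(358,380),(358,450),(345,530)]
for o in(-116,-117,-118): joint(c,V,inn,out,[((398,412),13),((387,523),-13)],o)
for t in (-5,0,5):
    a=np.radians(t); z=np.array([0,0,1.])
    print(t,[tuple(((np.array(proj(c,AX+3*xh-117*yh+49*(np.cos(a)*z+np.sin(a)*xh)+g*(np.cos(a)*xh-np.sin(a)*z)))-[100,380])*2.5)[::-1].round()) for g in(13,-13)])
E
```

```text
clamp deg 1.74 dxdzdy [-1.6 -7.5 -0.6] res [-1.   0.2 -0.1  0.2 -2.  -0.5 -0.4  0.1  0.5  0.  -0.1  2.3  0.  -0. ]
clamp deg 1.02 dxdzdy [ -2.3 -10.4  -2.3] res [-1.1  0.2 -0.1 -0.  -2.6 -0.9 -0.6 -0.1  0.2 -0.6  0.5  3.6 -0.3  0.9]
clamp deg 0.27 dxdzdy [ -3.1 -13.6  -4.1] res [-1.1  0.3 -0.  -0.2 -3.2 -1.2 -0.8 -0.4 -0.1 -1.1  1.1  4.8 -0.7  1.9]
-5 [(np.float64(432.0), np.float64(432.0)), (np.float64(404.0), np.float64(541.0))]
0 [(np.float64(432.0), np.float64(411.0)), (np.float64(411.0), np.float64(526.0))]
5 [(np.float64(431.0), np.float64(389.0)), (np.float64(417.0), np.float64(509.0))]
```

>>> step_arm(commands=[0.0012,0,0,0,0,0,0.0,0,0,0,0,0,0,0.04,0,0,0,0,0,0,0.04,0,0,0,0,0,0,0.04,-0.02,0,0,0,0,0,0.04])

```text
clock: 20.48
eef_pos: [552.7, 28.6, 119.5]
eef_rot: [1.58, 1.531, 0.151]
wrist_force: [1.0, -0.2, -0.7]
finger_gap: 39.7
```

>>> step_arm(commands=[-0.05,0,0,0,0,0,0.04,-0.05,0,0,0,0,0,0.04,-0.03,0,0,0,0,0,0.04,0,0,0,0,0,0,0.04])

```text
clock: 20.98
eef_pos: [548.6, 27.8, 252.4]
eef_rot: [1.556, 1.524, 0.127]
wrist_force: [0.1, -0.3, -0.3]
finger_gap: 40.1
```

```bash
python3 - <<'E'
from k import *
T=rel(); im=manip.camera('wrist'); save('w10.png',im)
for h in(0,-3,-8.5): print(h,np.round(row(T,172+h,1.7),1))
c=cam('wrist')
for a in np.radians([-6,0,6]): print(np.degrees(a),[np.round(proj(c,AX-117*yh+49*np.array([0,0,np.cos(a)])+49*np.sin(a)*xh+g*(np.cos(a)*xh-[0,0,np.sin(a)])),1) for g in(13,-13)])
cv2.imwrite('pics/v10.png',cv2.resize(im[120:320,160:480,::-1],(800,500),interpolation=cv2.INTER_CUBIC))
E
```

```text
clk 20.975 theta -2.66 axle in tool [184.5  -1.7   2.3] gap 40.1 F [0.3 0.  0.3] M [ 0.03  0.02 -0.  ]
0 [235.5 213. ]
-3 [234.6 214.2]
-8.5 [233.  216.2]
-6.000000000000001 [array([214.7, 447.6]), array([240.4, 444.2])]
0.0 [array([209.1, 447.7]), array([235.7, 445.2])]
6.000000000000001 [array([203.5, 447.6]), array([230.8, 446.1])]
```

View pics/v10.png

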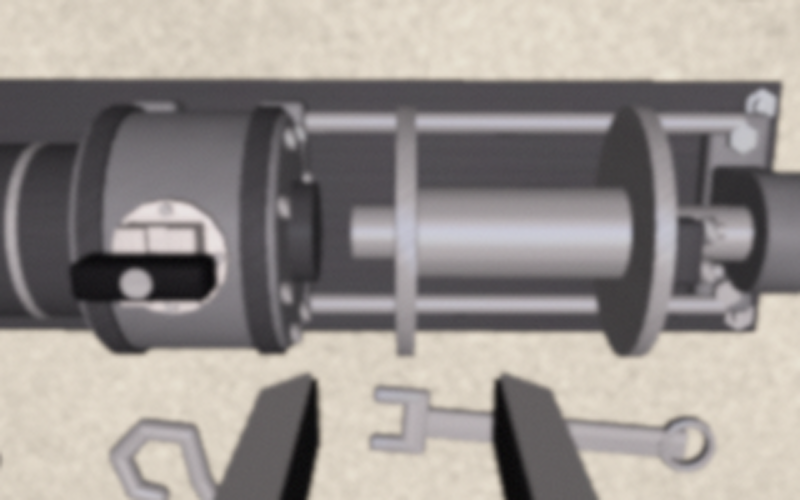

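The clamp corners are at rows 209 and 237 (0° predicts 209 and 236). The stud is at row 233, which matches −8.5 mm. The spanner and hook haven't moved, and the gripper is clear.

```bash
python3 -c "
from cell import manip
print(manip.sign_off())"
```

```text
the job is handed in; nothing more can be done
None
```

The winch is locked with the rope clamp upright to within about 2°, and I handed the job in at about 21 s on the robot's clock. I turned the drum about 52° by its flange. Then I lifted the knob about 5 mm, turned it a quarter turn anticlockwise, lowered it into the deep slot and let go.

- **Dog home:** it had probably already dropped home when I released the knob, because the stud stood nearer −8.5 mm than −3 mm in that picture. I did not see or hear a separate click. In the last picture the stud's image row matched −8.5 mm. One earlier close view was less clear: its row gave about −8 mm but its column only about −7 mm.
- **Drum locked:** I eased the drum both ways, and it met a stop on each side with about 6° of travel between, which agrees with the stated play. At the first stop the pads slipped a little on the flange at a grip of 12 N.
- **Clamp upright:** I left the drum within its play. The fit before release gave 0° to 2°, and the last picture agreed with 0°.
- **Forces:** the highest wrist force I read was about 17 N, against the 120 N limit.
- **Other things:** the spanner and hook had not moved in the last picture. I took no final overall view of the counter, but the arm touched only the drum flange and the knob.

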